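# Clear, zero and load the counting scale

## Robot

A 6-joint arm with a two-finger parallel gripper is mounted at the origin on the work surface. World frame = base frame: x ahead of the robot, y to its left, z up, the work surface at z = 0. Lengths are in m, angles in rad, forces in N, time in s.
With the tool pointing down it reaches from about 0.35 to 0.975 m from the base axis. Payload 4.9 kg.
Tool frame: the origin (TCP) lies midway between the tips of the shut fingers; the grasp point (between the pads) lies 19 mm behind it (robot.hold_point_z is the z of the grasp point in the tool frame, in m); z points along the fingers, y is the line along which they close (so a half turn about z gives the same grasp; the last joint's range is limited). The gripper opens to 85 mm and grips with 20 to 120 N. Pads are 22 mm wide; open, the fingers measure 114 mm over their backs; the gripper's body (76 mm by 85 mm) begins 54 mm behind the grasp point. The pads swing forward as they close: fully open they stand 13 mm farther back than shut.
Start: joints at [-1.225, 0.053, 1.613, -0, 1.476, -0.119], TCP at [0.28, -0.559, 0.231] pointing down, gripper open.
Joint ranges: [-3.01, 3.01], [-1.01, 2.22], [0.06, 2.58], [-1.02, 4.17], [0.09, 2.62], [-3.14, 3.14]. Speed limits (rad/s): [2.57, 2.57, 3.14, 3.14, 3.14, 3.14].

## Interface

Orientations are given as [roll, pitch, yaw] about the fixed x, y, z axes, in that order (R = Rz(yaw) Ry(pitch) Rx(roll)).
In Python, from cell import robot gives the robot as it stands.
- The arm moves only by the tool arm_command, never from a script. Its argument "rows" is a list of rows, each an object with "linear": the shift along the tool's x, y, z in mm, a list of three; "turn": the turn about the tool's z in degrees; "grip": the closure, from 0 (fully open) to 1 (shut). In form: [{"linear": [dx, dy, dz], "turn": turn, "grip": grip}, ...]. A call has 1 to 20 rows; each row is the pose to reach, as a shift and turn from the pose commanded when the call began, along the tool's axes at that moment; what a row does not reach only later rows make up. A row lasts 1/8 s, in which the tool goes at most 62.5 mm and 10.7 degrees, less where a joint would pass 70% of its speed; a pose out of reach is approached as far as the arm can. A call with a gripper value outside its range is refused whole. The fingers move at their own pace and stop on an object; the grip force is fixed at half the most. Time passes only in rows, so rows that repeat a pose let the fingers close. It gives the time, the measured TCP pose, the force, the opening and the grip force at its end, in the units of the state.
- robot.sense(): the state, without advancing time (a new reading comes with each control period).
- robot.get_image(name): name is "side" or "top"; returns (picture, depth): 384x512x3 uint8, blue, green, red; 384x512 float32, m along the optical axis (not along the pixel's ray), 0 where there is no reading.
- robot.get_calibration(name): a dict with "mtx" (3x3 intrinsics, pixels), "dist" ([k1, k2, p1, p2, k3] as OpenCV has them; the pictures are not rectified), "world_to_cam" (4x4, takes a point from world to camera coordinates). Camera axes: x right, y up, looking along -z (the intrinsics and any distortion apply to the point x, -y, -z); pixel columns grow to the right and rows downward; lengths in m; the calibration is good to about 2 mm. A picture is of the moment at which its call begins. get_calibration takes no time and is no camera call.
- robot.finish_job(): hands the job in; it is judged then, once.
Trained networks look in the newest picture that a camera, given by its name, has taken for a name from the list of things; names that differ only in an ending like _2 or _b are one class to them, and where a whole thing is asked for, a point or a joint stands for the part that bears it (a point fixed in the world has none). Each returns a list of dicts, best first, with "conf" (0 to 1); they miss things now and then, are a little off and sometimes report something else, mostly with a low value. They report only what shows in the picture. A call takes as long as a camera call. They do not tell look-alikes from the thing itself.
- robot.find_in(target, camera): "position" ([x, y, z] in m, in the coordinates of the camera as it stood for that picture, good to about 4 mm: the middle of the surface that is visible of it).
- robot.silhouettes(target, camera): "region" (384x512 bool, what is visible of it).
- robot.pinpoint(target, camera): "position" ([x, y, z] in m, in the coordinates of the camera as it stood for that picture, good to about 4 mm: a listed point, or the origin of a listed thing).
The state is a dict: "clock": time; "joint_positions": joint angles; "joint_velocities": joint speeds; "joint_efforts": joint torques, N m; "tcp_pos": TCP position; "tool_rot": TCP orientation; "force": force on the tool from outside, world axes, zero at the start; "wrist_torque": the same for the moment, N m; "gripper_width": finger opening in m; "grasp_force": force on a finger pad.
Only numpy, scipy, OpenCV 4.12 (cv2) and the standard library are available. Lean on these libraries where they do the work, as an engineer would, in place of code of your own. Each camera call takes 0.05 s, during which the arm holds its last target. There are 200 camera calls.

## Task

Clear every packing scrap (foam, cardboard, paper) off the counting scale and the cardboard pad into the grey scrap bin, then press the scale's zero key while its platform is empty. Next put all the transformers on the platform, let go of them, and press count and then print, one key at a time. Leave the power key and the other things on the bench alone, and do not zero the scale again once it is loaded.

Things in the scene. Friction and masses are not known exactly. Their poses are not given: they have to be found in the camera images.
- scale: counting scale, fixed to the bench: pale casing 260 (x) x 225 (y) mm with a steel platform on its rear part and, in front (its -x side, towards the robot), a lower console (48 mm high) with a sloping display and a row of four raised light grey keys on a dark strip. Origin at the middle of its footprint on the bench, x towards its rear, y to the left as the robot sees it, z up.
- scale_platform (a point): middle of the top face of the scale's flat steel platform, 165 (x) x 230 (y) mm, no rim, 70 mm above the bench; axes as the scale's. Nothing of the scale stands higher. It does not move under load.
- bin: grey plastic scrap bin, fixed, open-topped, 190 (x) x 160 (y) mm outside and 100 mm tall, walls and floor 4 mm. Origin at the middle of its underside, z up. It stands to the left or right of the scale; the pad is on the other side.
- pad: flat brown cardboard layer pad, fixed, 250 (x) x 190 (y) x 4 mm thick, on which the transformers stand with some scraps and a tape roll. Origin at the middle of its underside, z up.
- key_power (a joint): key of the counting scale, the leftmost as the robot sees it (towards +y), round, 16 mm across: power; not used in this job. Value: how far it is pressed, m; 0 up, 0.005 fully down. It springs back up by itself; about 1.5 N starts it moving, 5 N takes it fully down. It counts as pressed beyond 3 mm (about 3.6 N).
- key_zero (a joint): key of the counting scale, second from the left, square, 20 mm: zero. Value: how far it is pressed, m; 0 up, 0.005 fully down. It springs back up by itself; about 1.5 N starts it moving, 5 N takes it fully down. It counts as pressed beyond 3 mm (about 3.6 N).
- key_count (a joint): key of the counting scale, third from the left, square, 20 mm: count. Value: how far it is pressed, m; 0 up, 0.005 fully down. It springs back up by itself; about 1.5 N starts it moving, 5 N takes it fully down. It counts as pressed beyond 3 mm (about 3.6 N).
- key_print (a joint): key of the counting scale, the rightmost (towards -y), 20 (x) x 32 (y) mm wide: print. Value: how far it is pressed, m; 0 up, 0.005 fully down. It springs back up by itself; about 1.5 N starts it moving, 5 N takes it fully down. It counts as pressed beyond 3 mm (about 3.6 N).
- key_zero_top (a point): middle of the top face of the zero key, about 56 mm above the bench. x and y axes as the scale's, z up. The keys stand in one row along the scale's y, 44 mm apart, 8 mm proud of the casing around them.
- key_count_top (a point): middle of the top face of the count key, about 56 mm above the bench. x and y axes as the scale's, z up. The keys stand in one row along the scale's y, 44 mm apart, 8 mm proud of the casing around them.
- key_print_top (a point): middle of the top face of the print key, about 56 mm above the bench. x and y axes as the scale's, z up. The keys stand in one row along the scale's y, 44 mm apart, 8 mm proud of the casing around them.
- scrap1: scrap: L-shaped offcut of firm white packing foam, 52 x 42 mm and 34 mm tall: a slab 16 mm thick (z from -17 to -1 mm) with a ridge 17 mm wide on it along its +y edge (y from 4 to 21 mm, z up to +17 mm). Origin at the middle of the 52 (x) x 42 (y) x 34 (z) mm envelope. 14 g. Starts on the scale's platform or, if knocked, wherever it landed; in some runs absent.
- scrap2: scrap: block of glued corrugated cardboard layers cut from a divider, 56 (x) x 38 (y) x 28 (z) mm, brown with dark layer lines. Origin at its middle. 18 g. Starts on the scale's platform or, if knocked, wherever it landed; in some runs absent.
- scrap3: scrap: crumpled ball of white paper, faceted, stiff, does not roll far, 40 to 60 mm across. Origin at its middle, about 25 to 30 mm above what it lies on. 12 g. Starts on the scale's platform or, if knocked, wherever it landed; in some runs absent.
- scrap4: scrap: L-shaped offcut of firm white packing foam, 52 x 42 mm and 34 mm tall: a slab 16 mm thick (z from -17 to -1 mm) with a ridge 17 mm wide on it along its +y edge (y from 4 to 21 mm, z up to +17 mm). Origin at the middle of the 52 (x) x 42 (y) x 34 (z) mm envelope. 14 g. Starts on the pad or, if knocked, wherever it landed; in some runs absent.
- scrap5: scrap: block of glued corrugated cardboard layers cut from a divider, 56 (x) x 38 (y) x 28 (z) mm, brown with dark layer lines. Origin at its middle. 18 g. Starts on the pad or, if knocked, wherever it landed; in some runs absent.
- transformer1: small mains transformer: dark laminated steel core 48 (x) x 20 (y) x 40 (z) mm with a white and amber coil 30 (x) x 36 (y) x 26 (z) mm through its middle. Origin at its middle, 20 mm above the surface when upright; z up at the start. About 180 g; 36 mm wide across the coil (y). Starts on the pad; in some runs one of the three is absent.
- transformer2: small mains transformer: dark laminated steel core 48 (x) x 20 (y) x 40 (z) mm with a white and amber coil 30 (x) x 36 (y) x 26 (z) mm through its middle. Origin at its middle, 20 mm above the surface when upright; z up at the start. About 180 g; 36 mm wide across the coil (y). Starts on the pad; in some runs one of the three is absent.
- transformer3: small mains transformer: dark laminated steel core 48 (x) x 20 (y) x 40 (z) mm with a white and amber coil 30 (x) x 36 (y) x 26 (z) mm through its middle. Origin at its middle, 20 mm above the surface when upright; z up at the start. About 180 g; 36 mm wide across the coil (y). Starts on the pad; in some runs one of the three is absent.
- tape_roll: bystander: brown roll of tape lying flat on the pad among the transformers, 52 mm outer diameter, 26 mm bore, 24 mm tall. Origin at the middle of its underside.
- screwdriver: bystander: screwdriver 150 mm long lying across the bench between the robot and the scale, along its own x. Origin at the middle of its underside.
- wash_bottle: bystander: white plastic bottle, 60 mm in diameter, 130 mm tall, standing behind the scale to one side. Origin at the middle of its underside.
- marker: bystander: marker pen 120 mm long, 19 mm thick, lying behind the scale, along its own x. Origin on its underside, 45 mm from its blunt end.
- cup: bystander: paper-white cup 72 mm across the rim and 85 mm tall, standing at the left of the bench. Origin at the middle of its underside.
There are look-alikes about, which are no part of the job. Leave any red look-alike of the scrap2 alone.

How it is judged:
By the outcome, as a careful person would: the job done as asked, in the order asked, and still so for the second after the job is handed in, with the robot touching nothing.
Of scrap1, scrap2, scrap3, scrap4, scrap5 only 3 to 4 are there at a start; the rules pass over those that are not, and their reading is None.
Of transformer1, transformer2, transformer3 only 2 to 3 are there at a start; the rules pass over those that are not, and their reading is None.
At some moment in a run one of scrap1, scrap2, scrap3, scrap4, scrap5 may be knocked a few centimetres aside while the robot is not near it.
Once in a run the grip may slacken for a moment while it holds something.
It also fails if it takes over 208 s, if anything falls off the work surface, if the arm or the gripper's body presses on something with over 40 N, if the wrist force passes 120 N, or if a joint passes its speed limit or range.

## Working session

There is one attempt and no reset: what is moved stays moved. The work goes in short steps, Python scripts to look and compute and a tool call to move; the robot and the scene stay as the last step left them, time stands still between calls to the robot, and variables do not carry over. Pictures are saved under pics/ and viewed, at most 14 in all, crops included, and the job is handed in when it is done.

Besides the shell and the picture viewer there is one more tool, called after "Request:" as name(argument=value, ...), one argument or row to a line, values as JSON. arm_command: Moves the arm, as the interface text tells. Its arguments: {"type":"object","properties":{"rows":{"type":"array","items":{"type":"object","properties":{"linear":{"type":"array","items":{"type":"number"}},"turn":{"type":"number"},"grip":{"type":"number"}}}}},"required":["rows"]}

```bash
mkdir -p pics
cat > h.py <<'E'
import numpy as np,cv2
from cell import robot
from scipy.spatial.transform import Rotation as R
def cal(n):
    c=robot.get_calibration(n); return np.array(c["mtx"]),np.array(c["dist"]),np.array(c["world_to_cam"])
def c2w(p,n):
    W=np.linalg.inv(cal(n)[2]); return W[:3,:3]@np.array(p)+W[:3,3]
def w2p(p,n):
    m,d,W=cal(n); q=W[:3,:3]@np.array(p)+W[:3,3]
    return cv2.projectPoints(np.array([[q[0],-q[1],-q[2]]]),np.zeros(3),np.zeros(3),m,d)[0].ravel()
def cloud(depth,n):
    m,d,W=cal(n); h,w=depth.shape
    uv=np.stack(np.meshgrid(np.arange(w),np.arange(h)),-1).reshape(-1,1,2).astype(np.float64)
    xy=cv2.undistortPoints(uv,m,d).reshape(h,w,2)
    c=np.stack([xy[...,0]*depth,-xy[...,1]*depth,-depth],-1)
    Wi=np.linalg.inv(W); return c@Wi[:3,:3].T+Wi[:3,3]
E
python3 - <<'E'
from h import *
for n in("side","top"):
    im,d=robot.get_image(n); cv2.imwrite(f"pics/{n}0.png",im)
    np.save(f"{n}0.npy",d)
    print(n,np.linalg.inv(cal(n)[2])[:3,3].round(3))
    for t in ["scale_platform","key_zero_top","key_count_top","key_print_top","bin","pad","scrap1","scrap2","scrap3","transformer1","tape_roll","screwdriver","cup","wash_bottle","marker"]:
        for r in robot.pinpoint(t,n):
            if r["conf"]>.25:
                p=c2w(r["position"],n); print(n,t,round(r["conf"],2),p.round(3),w2p(p,n).round())
print(robot.sense())
E
```

```text
side [0.281 1.009 1.151]
side scale_platform 0.77 [0.61  0.031 0.07 ] [258. 173.]
side key_zero_top 0.57 [0.461 0.048 0.052] [303. 192.]
side key_count_top 0.43 [0.458 0.003 0.06 ] [308. 180.]
side key_print_top 0.57 [ 0.462 -0.038  0.057] [310. 171.]
side bin 0.91 [ 0.493 -0.331 -0.003] [320. 125.]
side pad 0.94 [ 0.51   0.311 -0.001] [261. 268.]
side scrap1 0.79 [0.57  0.02  0.088] [272. 169.]
side scrap1 0.73 [0.598 0.353 0.017] [226. 269.]
side scrap1 0.72 [ 0.554 -0.154  0.013] [291. 150.]
side scrap1 0.71 [ 0.708 -0.161  0.011] [248. 140.]
side scrap1 0.62 [ 0.775 -0.007  0.017] [214. 165.]
side scrap1 0.55 [0.513 0.354 0.019] [256. 277.]
side scrap2 0.79 [0.57  0.02  0.088] [272. 169.]
side scrap2 0.73 [0.598 0.353 0.017] [226. 269.]
side scrap2 0.72 [ 0.554 -0.154  0.013] [291. 150.]
side scrap2 0.71 [ 0.708 -0.161  0.011] [248. 140.]
side scrap2 0.62 [ 0.775 -0.007  0.017] [214. 165.]
side scrap2 0.55 [0.513 0.354 0.019] [256. 277.]
side scrap3 0.79 [0.57  0.02  0.088] [272. 169.]
side scrap3 0.73 [0.598 0.353 0.017] [226. 269.]
side scrap3 0.72 [ 0.554 -0.154  0.013] [291. 
[... 2431 characters left out ...]
1.6, 'joint_positions': array([-1.22501000e+00,  5.27198457e-02,  1.61292148e+00,  3.15402055e-05,
        1.47601343e+00, -1.19034671e-01]), 'joint_velocities': array([-0.000107  ,  0.00053222,  0.00103783,  0.00027772, -0.0005612 ,
       -0.00144911]), 'joint_efforts': array([-1.22597492e-03, -3.93670177e+01, -3.70448184e+01, -1.65659380e-04,
        6.59131147e-04, -1.45498291e-05]), 'tcp_pos': array([ 0.28014263, -0.558665  ,  0.23127841]), 'tool_rot': array([-3.14153472e+00, -3.85514829e-05,  4.64818008e-01]), 'force': array([ 0.2145204 , -0.85497389, -0.38208355]), 'wrist_torque': array([ 0.01139575, -0.01237604,  0.01304262]), 'grasp_force': 0.0, 'gripper_width': 0.08530011048286679}
```

Run:
```python
import cv2,numpy as np
t=cv2.imread("pics/top0.png"); s=cv2.imread("pics/side0.png")
cv2.imwrite("pics/a.png",cv2.resize(t[110:290,90:430],(800,424),interpolation=cv2.INTER_CUBIC))
cv2.imwrite("pics/b.png",cv2.resize(s[90:330,170:370],(500,600),interpolation=cv2.INTER_CUBIC))
```

```text
(no output)
```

View pics/a.png

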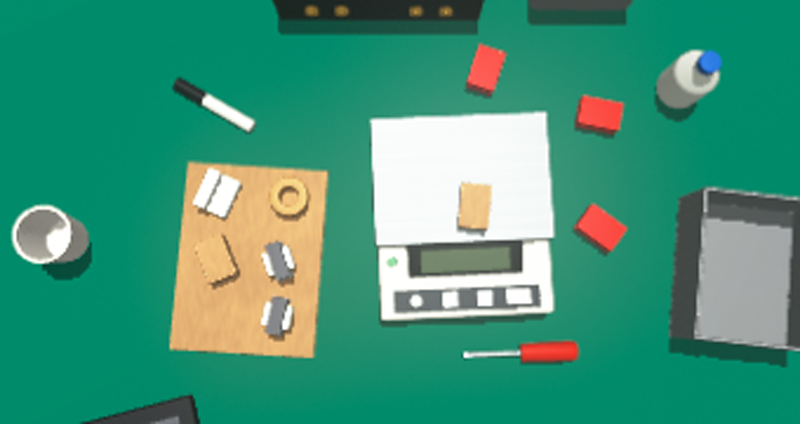

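View pics/b.png

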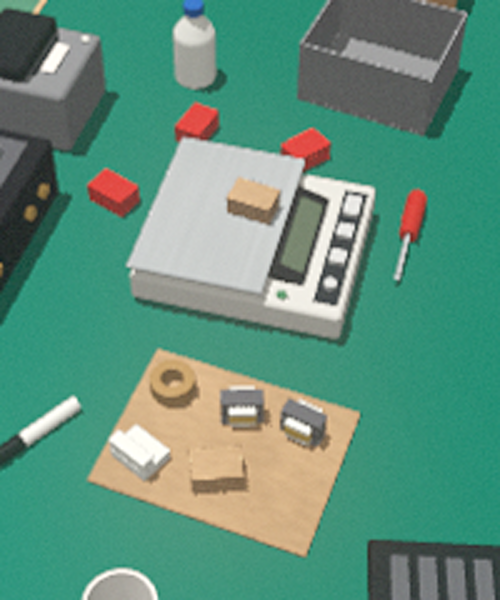

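The top crop shows the brown block on the platform at (474,206). On the pad are the foam L at (216,192), a brown block at (215,260), the tape roll at (290,196) and transformers at (278,262) and (277,317). Red look-alikes at (486,68), (600,113) and (601,228) stay where they are. That makes three scraps and two transformers. The bin is at the right, and the screwdriver at (520,352).

Next I fit positions and yaws from the silhouettes and depth of both views.

```bash
cat > fit.py <<'E'
from h import *
def fit(xy,z0,z1,r=.045,names=("side","top")):
    for n in names:
        im,d=robot.get_image(n); P=cloud(d,n)
        m=(np.hypot(P[...,0]-xy[0],P[...,1]-xy[1])<r)&(P[...,2]>z0)&(P[...,2]<z1)&(d>0)
        q=P[m]
        if len(q)<8: print(n,"few",len(q)); continue
        zt=np.percentile(q[:,2],95); t=q[q[:,2]>zt-.007]
        (c,s,a)=cv2.minAreaRect((t[:,:2]*1000).astype(np.float32))
        print(n,xy,"ztop",zt.round(4),"rect",np.round(c,1),np.round(s,1),round(a,1),"n",len(t))
E
python3 - <<'E'
from fit import *
for xy,z0,z1 in [((.57,.02),.077,.13),((.60,.353),.012,.08),((.513,.354),.012,.08),((.511,.273),.012,.08),((.44,.27),.012,.08)]:
    fit(xy,z0,z1)
n="top"; d=np.load("top0.npy"); P=cloud(d,n)
m=(P[...,2]>.064)&(P[...,2]<.076)&(abs(P[...,0]-.6)<.15)&(abs(P[...,1]-.03)<.16)
print("platform",cv2.minAreaRect((P[m][:,:2]*1000).astype(np.float32)),np.median(P[m][:,2]))
m=(P[...,2]>.08)&(P[...,2]<.2)&(abs(P[...,0]-.6)<.15)&(abs(P[...,1]-.03)<.12); print("above plat",m.sum(),P[m].min(0),P[m].max(0))
m=(P[...,2]>.09)&(P[...,2]<.11)&(abs(P[...,0]-.49)<.2)&(abs(P[...,1]+.335)<.13); print("bin",cv2.minAreaRect((P[m][:,:2]*1000).astype(np.float32)))
E
python3 -c "
import cv2
t=cv2.imread('pics/top0.png');cv2.imwrite('pics/c.png',cv2.resize(t[170:260,160:330],(800,424),interpolation=cv2.INTER_CUBIC))"
```

```text
side (0.57, 0.02) ztop 0.1002 rect [570.3  22.4] [43.4 56.8] 89.1 n 174
top (0.57, 0.02) ztop 0.1016 rect [571.7  19.9] [38.4 55.9] 84.6 n 244
side (0.6, 0.353) ztop 0.0394 rect [601.9 367.8] [20.2 52.8] 63.8 n 115
top (0.6, 0.353) ztop 0.0419 rect [602.2 367. ] [17.8 50.6] 66.8 n 91
side (0.513, 0.354) ztop 0.0347 rect [510.  355.9] [55.4 41.9] 22.3 n 249
top (0.513, 0.354) ztop 0.0365 rect [510.9 354.9] [55.7 38.1] 22.7 n 210
side (0.511, 0.273) ztop 0.0456 rect [506.6 275. ] [47.1 32.7] 16.6 n 118
top (0.511, 0.273) ztop 0.0476 rect [508.2 272.3] [48.  27.9] 24.0 n 109
side (0.44, 0.27) ztop 0.0451 rect [448.7 274. ] [32.8 71.9] 76.5 n 130
top (0.44, 0.27) ztop 0.0477 rect [447.9 272.7] [71.9 30.2] 3.9 n 114
platform ((605.2315673828125, 33.32093811035156), (176.64193725585938, 230.2993621826172), 2.3771584033966064) 0.07079065912245652
above plat 258 [ 5.42147005e-01 -3.35565840e-04  8.24244520e-02] [0.59911051 0.04136403 0.1034569 ]
bin ((491.04644775390625, -338.98846435546875), (164.60008239746094, 189.83213806152344), 83.05860900878906)
```

View pics/c.png

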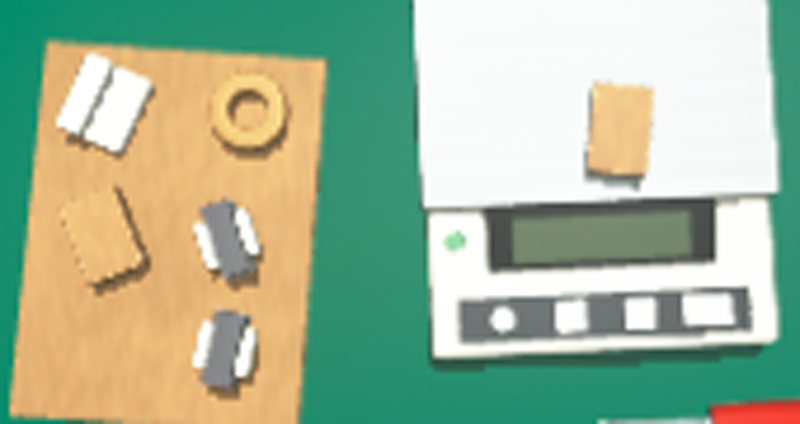

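```bash
cat > w.py <<'E'
import sys
from h import *
def rows(*wps):
    s=robot.sense(); p=np.array(s["tcp_pos"]); M=R.from_euler("xyz",s["tool_rot"]); y0=np.degrees(s["tool_rot"][2])
    print("clock",round(s["clock"],1),"at",p.round(4),"yaw",round(y0,1),"w",round(s["gripper_width"],3))
    for x,y,z,a in wps:
        print((x,y,z,a),"linear",(M.inv().apply(np.array([x,y,z])-p)*1000).round(1),"turn",round(y0-a,1))
if __name__=="__main__": rows(*[tuple(map(float,a.split(","))) for a in sys.argv[1:]])
E
python3 w.py .571,.021,.18,-5.4 .571,.021,.073,-5.4 .571,.021,.2,-5.4 .491,-.339,.2,-7 .491,-.339,.06,-7
```

```text
clock 2.1 at [ 0.2802 -0.5587  0.2313] yaw 26.6 w 0.085
(0.571, 0.021, 0.18, -5.4) linear [ 519.8 -387.8   51.3] turn 32.0
(0.571, 0.021, 0.073, -5.4) linear [ 519.8 -387.8  158.3] turn 32.0
(0.571, 0.021, 0.2, -5.4) linear [ 519.8 -387.8   31.3] turn 32.0
(0.491, -0.339, 0.2, -7.0) linear [ 286.9 -101.9   31.3] turn 33.6
(0.491, -0.339, 0.06, -7.0) linear [ 286.9 -101.9  171.3] turn 33.6
```

Request:
arm_command(
  rows=[
    {"linear":[520,-388,51],"turn":32,"grip":0.25},
    {"linear":[520,-388,51],"turn":32,"grip":0.25},
    {"linear":[520,-388,51],"turn":32,"grip":0.25},
    {"linear":[520,-388,51],"turn":32,"grip":0.25},
    {"linear":[520,-388,51],"turn":32,"grip":0.25},
    {"linear":[520,-388,51],"turn":32,"grip":0.25},
    {"linear":[520,-388,51],"turn":32,"grip":0.25},
    {"linear":[520,-388,51],"turn":32,"grip":0.25},
    {"linear":[520,-388,51],"turn":32,"grip":0.25},
    {"linear":[520,-388,51],"turn":32,"grip":0.25},
    {"linear":[520,-388,51],"turn":32,"grip":0.25},
    {"linear":[520,-388,51],"turn":32,"grip":0.25},
    {"linear":[520,-388,51],"turn":32,"grip":0.25},
    {"linear":[520,-388,51],"turn":32,"grip":0.25},
  ],
)

```text
clock: 3.85
tcp_pos: [0.5708, 0.0201, 0.1805]
tool_rot: [3.141, -0.0, -0.095]
force: [-0.9, -0.5, -0.1]
gripper_width: 0.0643
grasp_force: 0.0
```

Run:
```python
from fit import *
from w import rows
fit((.57,.02),.077,.13,names=("side",))
rows((.571,.021,.073,-5.4),(.571,.021,.2,-5.4))
```

```text
side (0.57, 0.02) ztop 0.0996 rect [571.   20.8] [45.4 57.3] 88.2 n 175
clock 3.9 at [0.5709 0.0202 0.1805] yaw -5.5 w 0.064
(0.571, 0.021, 0.073, -5.4) linear [  0.   -0.9 107.5] turn -0.1
(0.571, 0.021, 0.2, -5.4) linear [  0.1  -0.8 -19.5] turn -0.1
```

Request:
arm_command(
  rows=[
    {"linear":[0,0,60],"turn":0,"grip":0.25},
    {"linear":[0,0,90],"turn":0,"grip":0.25},
    {"linear":[0,0,107],"turn":0,"grip":0.25},
    {"linear":[0,0,107],"turn":0,"grip":0.25},
    {"linear":[0,0,107],"turn":0,"grip":1},
    {"linear":[0,0,107],"turn":0,"grip":1},
    {"linear":[0,0,107],"turn":0,"grip":1},
    {"linear":[0,0,107],"turn":0,"grip":1},
    {"linear":[0,0,107],"turn":0,"grip":1},
    {"linear":[0,0,107],"turn":0,"grip":1},
    {"linear":[0,0,80],"turn":0,"grip":1},
    {"linear":[0,0,30],"turn":0,"grip":1},
    {"linear":[0,0,-20],"turn":0,"grip":1},
    {"linear":[0,0,-20],"turn":0,"grip":1},
  ],
)

```text
clock: 5.65
tcp_pos: [0.5741, 0.0211, 0.2066]
tool_rot: [-3.142, -0.011, -0.094]
force: [0.7, 0.7, -0.1]
gripper_width: 0.0368
grasp_force: 60.5
```

```bash
python3 w.py .45,-.335,.2,-7 .45,-.335,.06,-7
```

```text
clock 5.7 at [0.5741 0.0211 0.2066] yaw -5.4 w 0.037
(0.45, -0.335, 0.2, -7.0) linear [-90.4 366.1   5.6] turn 1.6
(0.45, -0.335, 0.06, -7.0) linear [-91.9 366.1 145.6] turn 1.6
```

Request:
arm_command(
  rows=[
    {"linear":[-90,366,0],"turn":0,"grip":1},
    {"linear":[-90,366,0],"turn":0,"grip":1},
    {"linear":[-90,366,0],"turn":0,"grip":1},
    {"linear":[-90,366,0],"turn":0,"grip":1},
    {"linear":[-90,366,0],"turn":0,"grip":1},
    {"linear":[-90,366,0],"turn":0,"grip":1},
    {"linear":[-90,366,0],"turn":0,"grip":1},
    {"linear":[-90,366,0],"turn":0,"grip":1},
  ],
)

```text
clock: 6.65
tcp_pos: [0.4468, -0.3342, 0.1991]
tool_rot: [-3.14, 0.001, -0.094]
force: [0.5, -0.0, 0.4]
gripper_width: 0.0371
grasp_force: 60.5
```

```bash
python3 w.py .45,-.335,.2,-7 .45,-.335,.06,-7
```

```text
clock 6.7 at [ 0.4468 -0.3342  0.1991] yaw -5.4 w 0.037
(0.45, -0.335, 0.2, -7.0) linear [ 3.3  0.5 -0.9] turn 1.6
(0.45, -0.335, 0.06, -7.0) linear [  3.5   0.8 139.1] turn 1.6
```

Request:
arm_command(
  rows=[
    {"linear":[3,0,60],"turn":0,"grip":1},
    {"linear":[3,0,120],"turn":0,"grip":1},
    {"linear":[3,0,140],"turn":0,"grip":1},
    {"linear":[3,0,140],"turn":0,"grip":1},
    {"linear":[3,0,140],"turn":0,"grip":0.2},
    {"linear":[3,0,140],"turn":0,"grip":0.2},
    {"linear":[3,0,140],"turn":0,"grip":0.2},
    {"linear":[3,0,80],"turn":0,"grip":0.2},
    {"linear":[3,0,20],"turn":0,"grip":0.2},
    {"linear":[3,0,0],"turn":0,"grip":0.2},
    {"linear":[3,0,0],"turn":0,"grip":0.2},
  ],
)

```text
clock: 8.02
tcp_pos: [0.451, -0.3359, 0.2027]
tool_rot: [3.139, -0.003, -0.094]
force: [-0.1, 0.6, -0.3]
gripper_width: 0.0683
grasp_force: 0.0
```

Run:
```python
from fit import *
from w import rows
fit((.60,.353),.012,.08); fit((.513,.354),.012,.08)
P=cloud(robot.get_image("top")[1],"top")
m=(P[...,2]>.01)&(P[...,2]<.08)&(abs(P[...,0]-.49)<.07)&(abs(P[...,1]+.335)<.06); print("in bin",m.sum(),P[m].mean(0))
rows((.602,.367,.15,-23.2),(.602,.367,.024,-23.2))
```

```text
side (0.6, 0.353) ztop 0.0394 rect [602.7 369.3] [19.2 54.2] 69.1 n 112
top (0.6, 0.353) ztop 0.0408 rect [602.5 367.4] [16.8 50.7] 68.3 n 94
side (0.513, 0.354) ztop 0.0343 rect [510.3 355.4] [55.6 42.5] 22.0 n 258
top (0.513, 0.354) ztop 0.0363 rect [510.9 354.7] [55.7 38.2] 22.7 n 217
in bin 276 [ 0.45532489 -0.33267166  0.02977378]
clock 8.3 at [ 0.4492 -0.3341  0.1974] yaw -5.4 w 0.069
(0.602, 0.367, 0.15, -23.2) linear [  86.7 -712.1   49.2] turn 17.8
(0.602, 0.367, 0.024, -23.2) linear [  87.2 -711.8  175.2] turn 17.8
```

Request:
arm_command(
  rows=[
    {"linear":[87,-712,0],"turn":17,"grip":0.4},
    {"linear":[87,-712,0],"turn":17,"grip":0.4},
    {"linear":[87,-712,0],"turn":17,"grip":0.4},
    {"linear":[87,-712,0],"turn":17,"grip":0.4},
    {"linear":[87,-712,0],"turn":17,"grip":0.4},
    {"linear":[87,-712,0],"turn":17,"grip":0.4},
    {"linear":[87,-712,0],"turn":17,"grip":0.4},
    {"linear":[87,-712,0],"turn":17,"grip":0.4},
    {"linear":[87,-712,0],"turn":17,"grip":0.4},
    {"linear":[87,-712,0],"turn":17,"grip":0.4},
    {"linear":[87,-712,0],"turn":17,"grip":0.4},
    {"linear":[87,-712,0],"turn":17,"grip":0.4},
    {"linear":[87,-712,50],"turn":17,"grip":0.4},
    {"linear":[87,-712,50],"turn":17,"grip":0.4},
    {"linear":[87,-712,50],"turn":17,"grip":0.4},
  ],
)

```text
clock: 10.15
tcp_pos: [0.6033, 0.3652, 0.1501]
tool_rot: [3.141, 0.001, -0.391]
force: [0.5, -0.2, 1.0]
gripper_width: 0.0514
grasp_force: 0.0
```

Run:
```python
from fit import *
from w import rows
fit((.60,.353),.012,.05,names=("side",))
rows((.6025,.367,.024,-22.5))
```

```text
side (0.6, 0.353) ztop 0.0396 rect [603.1 367.7] [19.4 53.3] 66.7 n 110
clock 10.2 at [0.6041 0.3655 0.1517] yaw -22.4 w 0.051
(0.6025, 0.367, 0.024, -22.5) linear [ -2.2  -0.6 127.7] turn 0.1
```

Request:
arm_command(
  rows=[
    {"linear":[-1,-1,60],"turn":0,"grip":0.4},
    {"linear":[-1,-1,110],"turn":0,"grip":0.4},
    {"linear":[-1,-1,126],"turn":0,"grip":0.4},
    {"linear":[-1,-1,126],"turn":0,"grip":0.4},
    {"linear":[-1,-1,126],"turn":0,"grip":1},
    {"linear":[-1,-1,126],"turn":0,"grip":1},
    {"linear":[-1,-1,126],"turn":0,"grip":1},
    {"linear":[-1,-1,126],"turn":0,"grip":1},
    {"linear":[-1,-1,126],"turn":0,"grip":1},
    {"linear":[-1,-1,126],"turn":0,"grip":1},
    {"linear":[-1,-1,90],"turn":0,"grip":1},
    {"linear":[-1,-1,40],"turn":0,"grip":1},
    {"linear":[-1,-1,-10],"turn":0,"grip":1},
    {"linear":[-1,-1,-50],"turn":0,"grip":1},
    {"linear":[-1,-1,-50],"turn":0,"grip":1},
  ],
)

```text
clock: 12.08
tcp_pos: [0.6054, 0.3683, 0.2073]
tool_rot: [-3.133, -0.007, -0.39]
force: [0.4, 0.7, 0.0]
gripper_width: 0.0152
grasp_force: 58.8
```

```bash
python3 w.py .535,-.345,.2,-22 .535,-.345,.07,-22
```

```text
clock 12.1 at [0.6054 0.3683 0.2073] yaw -22.4 w 0.015
(0.535, -0.345, 0.2, -22.0) linear [206.3 686.5   3.2] turn -0.4
(0.535, -0.345, 0.07, -22.0) linear [205.3 687.6 133.2] turn -0.4
```

Request:
arm_command(
  rows=[
    {"linear":[206,687,0],"turn":-15,"grip":1},
    {"linear":[206,687,0],"turn":-15,"grip":1},
    {"linear":[206,687,0],"turn":-15,"grip":1},
    {"linear":[206,687,0],"turn":-15,"grip":1},
    {"linear":[206,687,0],"turn":-15,"grip":1},
    {"linear":[206,687,0],"turn":-15,"grip":1},
    {"linear":[206,687,0],"turn":-15,"grip":1},
    {"linear":[206,687,0],"turn":-15,"grip":1},
    {"linear":[206,687,0],"turn":-15,"grip":1},
    {"linear":[206,687,0],"turn":-15,"grip":1},
    {"linear":[206,687,0],"turn":-15,"grip":1},
    {"linear":[206,687,0],"turn":-15,"grip":1},
    {"linear":[206,687,0],"turn":-15,"grip":1},
  ],
)

```text
clock: 13.7
tcp_pos: [0.5309, -0.3483, 0.1989]
tool_rot: [-3.141, 0.002, -0.132]
force: [-0.2, 0.4, 0.2]
gripper_width: 0.0148
grasp_force: 58.8
```

```bash
python3 w.py .535,-.345,.2,-7 .535,-.345,.07,-7
```

```text
clock 13.7 at [ 0.5309 -0.3483  0.1989] yaw -7.6 w 0.015
(0.535, -0.345, 0.2, -7.0) linear [ 3.7 -3.8 -1.1] turn -0.6
(0.535, -0.345, 0.07, -7.0) linear [  3.9  -3.7 128.9] turn -0.6
```

Request:
arm_command(
  rows=[
    {"linear":[4,-4,60],"turn":0,"grip":1},
    {"linear":[4,-4,110],"turn":0,"grip":1},
    {"linear":[4,-4,129],"turn":0,"grip":1},
    {"linear":[4,-4,129],"turn":0,"grip":1},
    {"linear":[4,-4,129],"turn":0,"grip":0.25},
    {"linear":[4,-4,129],"turn":0,"grip":0.25},
    {"linear":[4,-4,129],"turn":0,"grip":0.25},
    {"linear":[4,-4,129],"turn":0,"grip":0.25},
    {"linear":[4,-4,70],"turn":0,"grip":0.25},
    {"linear":[4,-4,20],"turn":0,"grip":0.25},
    {"linear":[4,-4,0],"turn":0,"grip":0.25},
    {"linear":[4,-4,0],"turn":0,"grip":0.25},
  ],
)

```text
clock: 15.2
tcp_pos: [0.537, -0.3438, 0.2019]
tool_rot: [3.14, -0.003, -0.129]
force: [1.2, 0.5, -1.2]
gripper_width: 0.064
grasp_force: 0.0
```

Run:
```python
from fit import *
from w import rows
fit((.513,.354),.012,.08)
P=cloud(robot.get_image("top")[1],"top")
m=(P[...,2]>.01)&(P[...,2]<.08)&(abs(P[...,0]-.49)<.075)&(abs(P[...,1]+.335)<.06); q=P[m]
for k in (0,1):
    r=q[(q[:,0]>.495)==k]; print("in bin",k,len(r),r.mean(0).round(3) if len(r) else "")
rows((.511,.355,.2,22.5),(.511,.355,.007,22.5))
```

```text
side (0.513, 0.354) ztop 0.034 rect [510.4 355.3] [55.6 39.9] 22.6 n 263
top (0.513, 0.354) ztop 0.0364 rect [511.2 354.3] [55.8 39.1] 23.2 n 224
in bin 0 275 [ 0.454 -0.332  0.03 ]
in bin 1 238 [ 0.534 -0.355  0.027]
clock 15.3 at [ 0.5353 -0.3423  0.1972] yaw -7.4 w 0.064
(0.511, 0.355, 0.2, 22.5) linear [-1.136e+02 -6.884e+02 -6.000e-01] turn -29.9
(0.511, 0.355, 0.007, 22.5) linear [-112.8 -687.9  192.4] turn -29.9
```

Request:
arm_command(
  rows=[
    {"linear":[-113,-688,0],"turn":-30,"grip":0.25},
    {"linear":[-113,-688,0],"turn":-30,"grip":0.25},
    {"linear":[-113,-688,0],"turn":-30,"grip":0.25},
    {"linear":[-113,-688,0],"turn":-30,"grip":0.25},
    {"linear":[-113,-688,0],"turn":-30,"grip":0.25},
    {"linear":[-113,-688,0],"turn":-30,"grip":0.25},
    {"linear":[-113,-688,0],"turn":-30,"grip":0.25},
    {"linear":[-113,-688,0],"turn":-30,"grip":0.25},
    {"linear":[-113,-688,0],"turn":-30,"grip":0.25},
    {"linear":[-113,-688,0],"turn":-30,"grip":0.25},
    {"linear":[-113,-688,0],"turn":-30,"grip":0.25},
    {"linear":[-113,-688,0],"turn":-30,"grip":0.25},
    {"linear":[-113,-688,50],"turn":-30,"grip":0.25},
    {"linear":[-113,-688,50],"turn":-30,"grip":0.25},
    {"linear":[-113,-688,50],"turn":-30,"grip":0.25},
  ],
)

```text
clock: 17.23
tcp_pos: [0.5127, 0.3527, 0.1503]
tool_rot: [3.141, 0.001, 0.394]
force: [0.0, -0.1, 0.3]
gripper_width: 0.0641
grasp_force: 0.0
```

Run:
```python
from fit import *
from w import rows
fit((.513,.354),.012,.05,names=("side",))
rows((.511,.355,.009,22.5))
```

```text
side (0.513, 0.354) ztop 0.0343 rect [510.4 355.4] [55.6 41.3] 21.9 n 250
clock 17.3 at [0.5134 0.3532 0.1516] yaw 22.6 w 0.064
(0.511, 0.355, 0.009, 22.5) linear [ -1.7  -2.6 142.6] turn 0.1
```

Request:
arm_command(
  rows=[
    {"linear":[-1,-2,60],"turn":0,"grip":0.25},
    {"linear":[-1,-2,120],"turn":0,"grip":0.25},
    {"linear":[-1,-2,141],"turn":0,"grip":0.25},
    {"linear":[-1,-2,141],"turn":0,"grip":0.25},
    {"linear":[-1,-2,141],"turn":0,"grip":1},
    {"linear":[-1,-2,141],"turn":0,"grip":1},
    {"linear":[-1,-2,141],"turn":0,"grip":1},
    {"linear":[-1,-2,141],"turn":0,"grip":1},
    {"linear":[-1,-2,141],"turn":0,"grip":1},
    {"linear":[-1,-2,100],"turn":0,"grip":1},
    {"linear":[-1,-2,50],"turn":0,"grip":1},
    {"linear":[-1,-2,0],"turn":0,"grip":1},
    {"linear":[-1,-2,-50],"turn":0,"grip":1},
    {"linear":[-1,-2,-50],"turn":0,"grip":1},
  ],
)

```text
clock: 19.02
tcp_pos: [0.514, 0.3568, 0.2085]
tool_rot: [-3.14, -0.013, 0.395]
force: [0.4, 0.8, -0.8]
gripper_width: 0.0369
grasp_force: 60.9
```

```bash
python3 w.py .493,-.34,.2,-7
```

```text
clock 19.0 at [0.514  0.3568 0.2085] yaw 22.6 w 0.037
(0.493, -0.34, 0.2, -7.0) linear [-287.7  635.     3.9] turn 29.6
```

Request:
arm_command(
  rows=[
    {"linear":[-287,635,0],"turn":30,"grip":1},
    {"linear":[-287,635,0],"turn":30,"grip":1},
    {"linear":[-287,635,0],"turn":30,"grip":1},
    {"linear":[-287,635,0],"turn":30,"grip":1},
    {"linear":[-287,635,0],"turn":30,"grip":1},
    {"linear":[-287,635,0],"turn":30,"grip":1},
    {"linear":[-287,635,0],"turn":30,"grip":1},
    {"linear":[-287,635,0],"turn":30,"grip":1},
    {"linear":[-287,635,0],"turn":30,"grip":1},
    {"linear":[-287,635,0],"turn":30,"grip":1},
    {"linear":[-287,635,0],"turn":30,"grip":1},
    {"linear":[-287,635,0],"turn":30,"grip":1},
    {"linear":[-287,635,0],"turn":30,"grip":1},
  ],
)

```text
clock: 20.65
tcp_pos: [0.49, -0.3414, 0.1997]
tool_rot: [-3.14, 0.001, -0.13]
force: [-0.5, 0.2, -0.5]
gripper_width: 0.0363
grasp_force: 60.9
```

```bash
python3 w.py .493,-.34,.09,-7
```

```text
clock 20.6 at [ 0.49   -0.3414  0.1997] yaw -7.4 w 0.036
(0.493, -0.34, 0.09, -7.0) linear [  2.9  -1.7 109.7] turn -0.4
```

Request:
arm_command(
  rows=[
    {"linear":[2,-2,60],"turn":0,"grip":1},
    {"linear":[2,-2,110],"turn":0,"grip":1},
    {"linear":[2,-2,140],"turn":0,"grip":1},
    {"linear":[2,-2,140],"turn":0,"grip":1},
    {"linear":[2,-2,140],"turn":0,"grip":0.3},
    {"linear":[2,-2,140],"turn":0,"grip":0.3},
    {"linear":[2,-2,140],"turn":0,"grip":0.3},
    {"linear":[2,-2,80],"turn":0,"grip":0.3},
    {"linear":[2,-2,30],"turn":0,"grip":0.3},
    {"linear":[2,-2,0],"turn":0,"grip":1},
    {"linear":[2,-2,0],"turn":0,"grip":1},
  ],
)

```text
clock: 22.02
tcp_pos: [0.4942, -0.3413, 0.205]
tool_rot: [3.137, -0.007, -0.129]
force: [0.3, -0.1, -0.3]
gripper_width: 0.024
grasp_force: 0.0
```

Run:
```python
from h import *
from w import rows
for n in("side","top"):
    im,d=robot.get_image(n); cv2.imwrite(f"pics/{n}1.png",im)
    for t in ["scale_platform","key_zero_top","key_count_top","key_print_top","scrap2"]:
        for r in robot.pinpoint(t,n):
            if r["conf"]>.35:
                p=c2w(r["position"],n); print(n,t,round(r["conf"],2),p.round(4))
im=cv2.imread("pics/top1.png"); cv2.imwrite("pics/d.png",cv2.resize(im[110:290,110:450],(800,424),interpolation=cv2.INTER_CUBIC))
# keys: bright blobs in dark strip
P=cloud(d,"top")
m=(P[...,2]>.0515)&(P[...,2]<.062)&(abs(P[...,0]-.459)<.02)&(P[...,1]>-.08)&(P[...,1]<.115)
k,l,st,c=cv2.connectedComponentsWithStats(m.astype(np.uint8))
for i in range(1,k):
    if st[i,4]>8: q=P[l==i]; print("key",st[i,4],q.mean(0).round(4),np.ptp(q,axis=0).round(3))
rows((.459,.047,.12,-4),(.459,.047,.2,-4))
```

```text
side scale_platform 0.92 [0.6106 0.0384 0.0709]
side scale_platform 0.6 [0.4577 0.0079 0.0606]
side key_zero_top 0.45 [0.458  0.0448 0.0549]
side key_count_top 0.36 [0.4577 0.0051 0.0584]
side key_print_top 0.64 [ 0.4609 -0.0394  0.0579]
side scrap2 0.62 [ 0.5518 -0.156   0.0119]
side scrap2 0.52 [ 0.5338 -0.3663  0.019 ]
side scrap2 0.52 [ 0.7101 -0.1605  0.0096]
side scrap2 0.5 [ 0.7758 -0.0051  0.0137]
side scrap2 0.49 [ 0.4518 -0.3381  0.0219]
side scrap2 0.44 [ 0.4907 -0.3381  0.0496]
top scale_platform 0.97 [0.6103 0.0343 0.0736]
top key_zero_top 0.49 [0.4596 0.0474 0.0564]
top key_count_top 0.62 [0.5102 0.2709 0.0232]
top key_count_top 0.45 [0.4571 0.0053 0.0571]
top key_print_top 0.61 [ 0.4594 -0.037   0.0563]
top scrap2 0.69 [ 0.5505 -0.1554  0.0123]
top scrap2 0.68 [ 0.7723 -0.0046  0.0131]
top scrap2 0.63 [ 0.7074 -0.1627  0.0205]
top scrap2 0.59 [ 0.489  -0.34    0.0474]
top scrap2 0.58 [0.5134 0.2755 0.0205]
top scrap2 0.54 [ 0.5369 -0.3659  0.0222]
key 63 [0.4563 0.0479 0.0557] [0.03  0.03  0.009]
key 50 [0.4578 0.0065 0.0557] [0.024 0.024 0.009]
key 73 [ 0.4584 -0.038   0.0561] [0.021 0.036 0.009]
key 36 [0.4536 0.0966 0.055 ] [0.021 0.027 0.008]
clock 22.6 at [ 0.4925 -0.3397  0.1999] yaw -7.4 w -0.0
(0.459, 0.047, 0.12, -4) linear [ -82.8 -379.2   80.1] turn -3.4
(0.459, 0.047, 0.2, -4) linear [-8.280e+01 -3.792e+02  1.000e-01] turn -3.4
```

View pics/d.png

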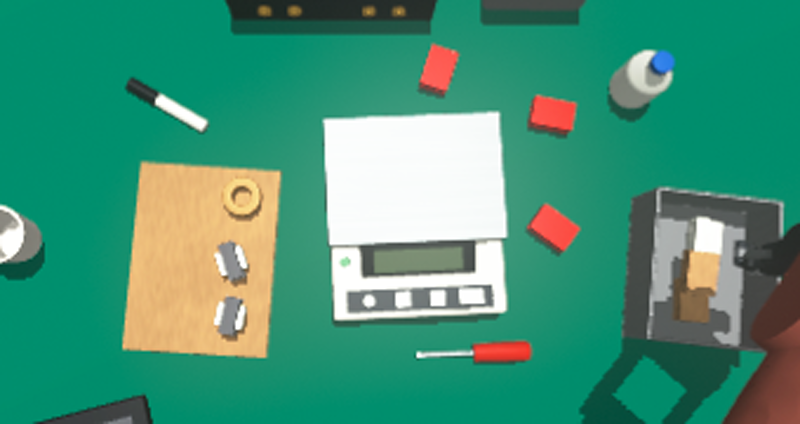

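Top crop: the platform and pad are clear. The bin (700,270) holds the foam and both brown blocks. The keys are at (403,299), (437,298) and (471,297). Next I press zero.

Request:
arm_command(
  rows=[
    {"linear":[-83,-380,0],"turn":0,"grip":1},
    {"linear":[-83,-380,0],"turn":0,"grip":1},
    {"linear":[-83,-380,0],"turn":0,"grip":1},
    {"linear":[-83,-380,0],"turn":0,"grip":1},
    {"linear":[-83,-380,0],"turn":0,"grip":1},
    {"linear":[-83,-380,0],"turn":0,"grip":1},
    {"linear":[-83,-380,0],"turn":0,"grip":1},
    {"linear":[-83,-380,60],"turn":0,"grip":1},
    {"linear":[-83,-380,120],"turn":0,"grip":1},
    {"linear":[-83,-380,130],"turn":0,"grip":1},
    {"linear":[-83,-380,130],"turn":0,"grip":1},
    {"linear":[-83,-380,130],"turn":0,"grip":1},
  ],
)

```text
clock: 24.12
tcp_pos: [0.4615, 0.0473, 0.0734]
tool_rot: [-3.141, -0.005, -0.129]
force: [-0.9, -0.1, 0.0]
gripper_width: -0.0003
grasp_force: 0.0
```

```bash
python3 w.py .459,.048,.054,-4
```

```text
clock 24.1 at [0.4615 0.0473 0.0734] yaw -7.4 w -0.0
(0.459, 0.048, 0.054, -4.0) linear [-2.6 -0.4 19.4] turn -3.4
```

Request:
arm_command(
  rows=[
    {"linear":[-1,0,8],"turn":0,"grip":1},
    {"linear":[-1,0,12],"turn":0,"grip":1},
    {"linear":[-1,0,14],"turn":0,"grip":1},
    {"linear":[-1,0,16],"turn":0,"grip":1},
    {"linear":[-1,0,16],"turn":0,"grip":1},
    {"linear":[-1,0,16],"turn":0,"grip":1},
  ],
)

```text
clock: 24.88
tcp_pos: [0.4579, 0.0479, 0.0544]
tool_rot: [3.142, 0.0, -0.129]
force: [-1.7, 0.8, 2.8]
gripper_width: 0.0003
grasp_force: 1.2
```

Contact at about 2.8 N; a little deeper.

Request:
arm_command(
  rows=[
    {"linear":[0,0,1],"turn":0,"grip":1},
    {"linear":[0,0,2],"turn":0,"grip":1},
    {"linear":[0,0,3],"turn":0,"grip":1},
    {"linear":[0,0,3],"turn":0,"grip":1},
    {"linear":[0,0,3],"turn":0,"grip":1},
  ],
)

```text
clock: 25.5
tcp_pos: [0.458, 0.0479, 0.0514]
tool_rot: [-3.142, 0.0, -0.129]
force: [-3.4, -0.3, 4.7]
gripper_width: -0.0001
grasp_force: 2.3
```

Request:
arm_command(
  rows=[
    {"linear":[0,0,-20],"turn":0,"grip":1},
    {"linear":[0,0,-80],"turn":0,"grip":1},
    {"linear":[0,0,-130],"turn":0,"grip":0.25},
    {"linear":[0,0,-148],"turn":0,"grip":0.25},
    {"linear":[0,0,-148],"turn":0,"grip":0.25},
  ],
)

```text
clock: 26.12
tcp_pos: [0.4588, 0.0478, 0.1999]
tool_rot: [-3.141, -0.003, -0.129]
force: [-0.7, -0.3, -0.5]
gripper_width: 0.0543
grasp_force: 0.0
```

Run:
```python
from h import *
from w import rows
for n in("side","top"):
    im,d=robot.get_image(n); P=cloud(d,n)
    for xy in((.51,.273),(.44,.27)):
        m=(np.hypot(P[...,0]-xy[0],P[...,1]-xy[1])<.034)&(P[...,2]>.012)&(P[...,2]<.07)
        q=P[m]; zt=np.percentile(q[:,2],97)
        g=im[m].astype(int).max(1)
        core=q[(g<110)&(q[:,2]>zt-.006)]; c=core[:,:2].mean(0); u,s,vt=np.linalg.svd(core[:,:2]-c)
        r=cv2.minAreaRect((core[:,:2]*1000).astype(np.float32))
        print(n,"ztop",zt.round(4),"core",len(core),c.round(4),"rect",np.round(r[0],1),np.round(r[1],1),round(r[2],1),"pca",np.degrees(np.arctan2(vt[0,1],vt[0,0])).round(1),"all",((q.min(0)+q.max(0))/2).round(3))
rows((.508,.273,.2,22),(.508,.273,.15,22))
```

```text
side ztop 0.0464 core 4 [0.5048 0.2828] rect [504.2 282.4] [41.2  0.5] 18.4 pca -161.9 all [0.507 0.274 0.03 ]
side ztop 0.0462 core 7 [0.4308 0.283 ] rect [434.1 283. ] [ 7.1 42.6] 88.2 pca 174.2 all [0.436 0.274 0.03 ]
top ztop 0.0485 core 1 [0.4841 0.2669] rect [484.1 266.9] [0. 0.] 0.0 pca 0.0 all [0.507 0.272 0.033]
top ztop 0.0487 core 0 [nan nan] rect [0. 0.] [0. 0.] 0.0 pca 0.0 all [0.436 0.272 0.034]
clock 26.2 at [0.4571 0.0479 0.197 ] yaw -7.4 w 0.064
(0.508, 0.273, 0.2, 22) linear [  21.6 -229.8   -3.1] turn -29.4
(0.508, 0.273, 0.15, 22) linear [  21.8 -229.8   46.9] turn -29.4<stdin>:9: RuntimeWarning: Mean of empty slice.
  ret = um.true_divide(
```

Run:
```python
from h import *
for n in("side","top"):
    im,d=robot.get_image(n); P=cloud(d,n)
    for xy in((.508,.273),(.438,.272)):
        m=(np.hypot(P[...,0]-xy[0],P[...,1]-xy[1])<.034)&(P[...,2]>.012)&(P[...,2]<.07)
        q=P[m]; zt=np.percentile(q[:,2],95)
        for dz in(.003,.005):
            t=q[q[:,2]>zt-dz]; r=cv2.minAreaRect((t[:,:2]*1000).astype(np.float32)); c=t[:,:2].mean(0)
            vt=np.linalg.svd(t[:,:2]-c)[2]
            print(n,zt.round(4),dz,len(t),np.round(r[0],1),np.round(r[1],1),round(r[2],1),"pca",(np.degrees(np.arctan2(vt[0,1],vt[0,0]))%180).round(1))
        p=w2p((*xy,.04),n).astype(int)
        if n=="top": cv2.imwrite(f"pics/t{int(xy[0]*1000)}.png",cv2.resize(im[p[1]-13:p[1]+13,p[0]-18:p[0]+18],(432,312),interpolation=cv2.INTER_CUBIC))
a=cv2.imread("pics/t508.png");b=cv2.imread("pics/t438.png");cv2.imwrite("pics/tt.png",np.vstack([a,b])[:600])
```

```text
side 0.0453 0.003 70 [506.3 275.7] [46.9 23.5] 17.5 pca 16.2
side 0.0453 0.005 102 [505.8 276.6] [47.2 26.2] 18.1 pca 16.2
side 0.0453 0.003 69 [435.5 274.4] [21.4 48.9] 76.2 pca 167.7
side 0.0453 0.005 96 [435.5 274.4] [21.5 49. ] 75.9 pca 169.3
top 0.047 0.003 64 [507.5 271.9] [46.8 19.9] 14.7 pca 20.3
top 0.047 0.005 93 [507.8 270.9] [47.1 23.6] 16.8 pca 20.4
top 0.0477 0.003 51 [436.9 271.2] [19.1 46.1] 82.9 pca 170.9
top 0.0477 0.005 83 [436.5 272.7] [19.8 47.3] 77.8 pca 167.7
```

View pics/tt.png

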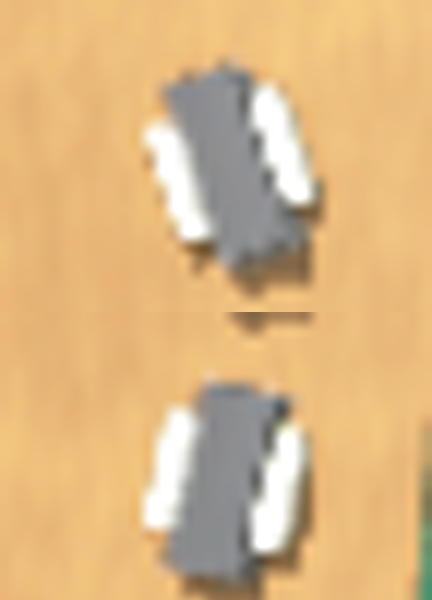

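Picture: the upper transformer (235,165) has its core leaning about +18°. The lower one (225,485) leans about -12°.

Request:
arm_command(
  rows=[
    {"linear":[21,-230,0],"turn":-25,"grip":0.25},
    {"linear":[21,-230,0],"turn":-25,"grip":0.25},
    {"linear":[21,-230,0],"turn":-25,"grip":0.25},
    {"linear":[21,-230,0],"turn":-25,"grip":0.25},
    {"linear":[21,-230,30],"turn":-25,"grip":0.25},
    {"linear":[21,-230,70],"turn":-25,"grip":0.25},
    {"linear":[21,-230,100],"turn":-25,"grip":0.25},
    {"linear":[21,-230,100],"turn":-25,"grip":0.25},
    {"linear":[21,-230,100],"turn":-25,"grip":0.25},
  ],
)

```text
clock: 27.45
tcp_pos: [0.5086, 0.2733, 0.0996]
tool_rot: [3.142, -0.0, 0.308]
force: [0.0, -1.1, 0.6]
gripper_width: 0.0643
grasp_force: 0.0
```

```bash
python3 w.py .507,.274,.009,18
```

```text
clock 27.4 at [0.5086 0.2733 0.0996] yaw 17.6 w 0.064
(0.507, 0.274, 0.009, 18.0) linear [-1.3 -1.1 90.6] turn -0.4
```

Request:
arm_command(
  rows=[
    {"linear":[-1,-1,50],"turn":0,"grip":0.25},
    {"linear":[-1,-1,80],"turn":0,"grip":0.25},
    {"linear":[-1,-1,90],"turn":0,"grip":0.25},
    {"linear":[-1,-1,90],"turn":0,"grip":0.25},
    {"linear":[-1,-1,90],"turn":0,"grip":1},
    {"linear":[-1,-1,90],"turn":0,"grip":1},
    {"linear":[-1,-1,90],"turn":0,"grip":1},
    {"linear":[-1,-1,90],"turn":0,"grip":1},
    {"linear":[-1,-1,90],"turn":0,"grip":1},
    {"linear":[-1,-1,90],"turn":0,"grip":1},
    {"linear":[-1,-1,60],"turn":0,"grip":1},
    {"linear":[-1,-1,10],"turn":0,"grip":1},
    {"linear":[-1,-1,-40],"turn":0,"grip":1},
    {"linear":[-1,-1,-60],"turn":0,"grip":1},
    {"linear":[-1,-1,-60],"turn":0,"grip":1},
  ],
)

```text
clock: 29.32
tcp_pos: [0.5077, 0.2742, 0.1603]
tool_rot: [-3.141, -0.002, 0.308]
force: [0.3, 0.3, -3.3]
gripper_width: 0.0349
grasp_force: 60.7
```

```bash
python3 w.py .605,.075,.16,0
```

```text
clock 29.3 at [0.5077 0.2742 0.1603] yaw 17.6 w 0.035
(0.605, 0.075, 0.16, 0.0) linear [ 32.4 219.3   0.3] turn 17.6
```

Request:
arm_command(
  rows=[
    {"linear":[32,219,0],"turn":17.6,"grip":1},
    {"linear":[32,219,0],"turn":17.6,"grip":1},
    {"linear":[32,219,0],"turn":17.6,"grip":1},
    {"linear":[32,219,0],"turn":17.6,"grip":1},
    {"linear":[32,219,0],"turn":17.6,"grip":1},
    {"linear":[32,219,0],"turn":17.6,"grip":1},
    {"linear":[32,219,0],"turn":17.6,"grip":1},
  ],
)

```text
clock: 30.2
tcp_pos: [0.6029, 0.076, 0.158]
tool_rot: [-3.141, 0.002, 0.002]
force: [-0.2, -0.5, -1.2]
gripper_width: 0.0355
grasp_force: 60.9
```

Run:
```python
from h import *
from w import rows
im,d=robot.get_image("side"); P=cloud(d,"side")
m=(abs(P[...,0]-.605)<.03)&(abs(P[...,1]-.08)<.03)&(P[...,2]>.1)&(P[...,2]<.17)
q=P[m]; print(np.percentile(q[:,2],[0,2,10]).round(4))
rows((.605,.075,.076,0))
```

```text
[0.147  0.1505 0.1527]
clock 30.2 at [0.6031 0.0761 0.1585] yaw 0.1 w 0.035
(0.605, 0.075, 0.076, 0) linear [ 2.   1.1 82.5] turn 0.1
```

Request:
arm_command(
  rows=[
    {"linear":[1,0,50],"turn":0,"grip":1},
    {"linear":[1,0,74],"turn":0,"grip":1},
    {"linear":[1,0,80],"turn":0,"grip":1},
    {"linear":[1,0,82],"turn":0,"grip":1},
    {"linear":[1,0,82],"turn":0,"grip":1},
  ],
)

```text
clock: 30.88
tcp_pos: [0.6059, 0.0751, 0.0786]
tool_rot: [-3.142, -0.003, 0.001]
force: [-0.8, 0.1, -2.0]
gripper_width: 0.035
grasp_force: 61.1
```

Request:
arm_command(
  rows=[
    {"linear":[0,0,1],"turn":0,"grip":1},
    {"linear":[0,0,2],"turn":0,"grip":1},
    {"linear":[0,0,2],"turn":0,"grip":1},
  ],
)

```text
clock: 31.25
tcp_pos: [0.6059, 0.075, 0.0777]
tool_rot: [-3.141, -0.002, 0.001]
force: [-3.8, -0.3, 7.2]
gripper_width: 0.035
grasp_force: 62.1
```

Touching down at 7 N. Release.

Request:
arm_command(
  rows=[
    {"linear":[0,0,0],"turn":0,"grip":0.25},
    {"linear":[0,0,0],"turn":0,"grip":0.25},
    {"linear":[0,0,0],"turn":0,"grip":0.25},
    {"linear":[0,0,0],"turn":0,"grip":0.25},
    {"linear":[0,0,-40],"turn":0,"grip":0.25},
    {"linear":[0,0,-90],"turn":0,"grip":0.25},
    {"linear":[0,0,-110],"turn":0,"grip":0.25},
    {"linear":[0,0,-110],"turn":0,"grip":0.25},
  ],
)

```text
clock: 32.25
tcp_pos: [0.6059, 0.0749, 0.187]
tool_rot: [-3.142, -0.003, 0.001]
force: [0.9, -0.1, -0.2]
gripper_width: 0.0641
grasp_force: 0.0
```

Run:
```python
from fit import *
from w import rows
fit((.605,.075),.08,.14,r=.035,names=("side",))
fit((.438,.272),.012,.07,r=.034)
rows((.436,.273,.187,-12),(.436,.273,.1,-12))
```

```text
side (0.605, 0.075) ztop 0.1109 rect [603.1  78.8] [48.3 30.9] 2.6 n 99
side (0.438, 0.272) ztop 0.0459 rect [436.4 276.9] [31.1 48.7] 79.6 n 121
top (0.438, 0.272) ztop 0.0477 rect [435.9 272.5] [48.2 28.8] 6.7 n 111
clock 32.4 at [0.6036 0.0749 0.1826] yaw 0.0 w 0.064
(0.436, 0.273, 0.187, -12) linear [-167.5 -198.2   -3.7] turn 12.0
(0.436, 0.273, 0.1, -12) linear [-167.1 -198.2   83.3] turn 12.0
```

Request:
arm_command(
  rows=[
    {"linear":[-167,-198,0],"turn":12,"grip":0.25},
    {"linear":[-167,-198,0],"turn":12,"grip":0.25},
    {"linear":[-167,-198,0],"turn":12,"grip":0.25},
    {"linear":[-167,-198,0],"turn":12,"grip":0.25},
    {"linear":[-167,-198,0],"turn":12,"grip":0.25},
    {"linear":[-167,-198,40],"turn":12,"grip":0.25},
    {"linear":[-167,-198,83],"turn":12,"grip":0.25},
    {"linear":[-167,-198,83],"turn":12,"grip":0.25},
    {"linear":[-167,-198,83],"turn":12,"grip":0.25},
  ],
)

```text
clock: 33.52
tcp_pos: [0.4386, 0.2725, 0.1029]
tool_rot: [-3.142, -0.0, -0.21]
force: [-0.0, -0.3, -0.4]
gripper_width: 0.0642
grasp_force: 0.0
```

```bash
python3 w.py .436,.273,.009,-12
```

```text
clock 33.5 at [0.4386 0.2725 0.1029] yaw -12.0 w 0.064
(0.436, 0.273, 0.009, -12.0) linear [-2.7  0.1 93.9] turn -0.0
```

Request:
arm_command(
  rows=[
    {"linear":[-2,0,50],"turn":0,"grip":0.25},
    {"linear":[-2,0,80],"turn":0,"grip":0.25},
    {"linear":[-2,0,92],"turn":0,"grip":0.25},
    {"linear":[-2,0,92],"turn":0,"grip":0.25},
    {"linear":[-2,0,92],"turn":0,"grip":1},
    {"linear":[-2,0,92],"turn":0,"grip":1},
    {"linear":[-2,0,92],"turn":0,"grip":1},
    {"linear":[-2,0,92],"turn":0,"grip":1},
    {"linear":[-2,0,92],"turn":0,"grip":1},
    {"linear":[-2,0,92],"turn":0,"grip":1},
    {"linear":[-2,0,60],"turn":0,"grip":1},
    {"linear":[-2,0,10],"turn":0,"grip":1},
    {"linear":[-2,0,-40],"turn":0,"grip":1},
    {"linear":[-2,0,-60],"turn":0,"grip":1},
    {"linear":[-2,0,-60],"turn":0,"grip":1},
  ],
)

```text
clock: 35.4
tcp_pos: [0.4364, 0.2735, 0.1632]
tool_rot: [-3.14, -0.002, -0.209]
force: [0.1, -0.1, -2.1]
gripper_width: 0.0348
grasp_force: 60.7
```

```bash
python3 w.py .605,-.010,.16,0
```

```text
clock 35.4 at [0.4364 0.2735 0.1632] yaw -12.0 w 0.035
(0.605, -0.01, 0.16, 0.0) linear [223.7 242.4   3.3] turn -12.0
```

Request:
arm_command(
  rows=[
    {"linear":[224,243,-10],"turn":-12,"grip":1},
    {"linear":[224,243,-10],"turn":-12,"grip":1},
    {"linear":[224,243,-10],"turn":-12,"grip":1},
    {"linear":[224,243,-10],"turn":-12,"grip":1},
    {"linear":[224,243,-10],"turn":-12,"grip":1},
    {"linear":[224,243,-10],"turn":-12,"grip":1},
    {"linear":[224,243,-10],"turn":-12,"grip":1},
    {"linear":[224,243,-10],"turn":-12,"grip":1},
    {"linear":[224,243,-10],"turn":-12,"grip":1},
  ],
)

```text
clock: 36.52
tcp_pos: [0.6037, -0.0094, 0.1716]
tool_rot: [-3.141, 0.001, 0.002]
force: [-0.3, 0.2, -3.3]
gripper_width: 0.0348
grasp_force: 60.8
```

```bash
python3 w.py .605,-.010,.078,0
```

```text
clock 36.5 at [ 0.6037 -0.0094  0.1716] yaw 0.1 w 0.035
(0.605, -0.01, 0.078, 0.0) linear [ 1.4  0.6 93.6] turn 0.1
```

Request:
arm_command(
  rows=[
    {"linear":[1,0,50],"turn":0,"grip":1},
    {"linear":[1,0,82],"turn":0,"grip":1},
    {"linear":[1,0,90],"turn":0,"grip":1},
    {"linear":[1,0,92],"turn":0,"grip":1},
    {"linear":[1,0,92],"turn":0,"grip":1},
    {"linear":[1,0,92],"turn":0,"grip":1},
  ],
)

```text
clock: 37.28
tcp_pos: [0.6068, -0.011, 0.0822]
tool_rot: [3.141, -0.003, 0.001]
force: [-0.2, -0.0, -1.9]
gripper_width: 0.0351
grasp_force: 60.7
```

Request:
arm_command(
  rows=[
    {"linear":[0,0,2],"turn":0,"grip":1},
    {"linear":[0,0,3],"turn":0,"grip":1},
    {"linear":[0,0,3],"turn":0,"grip":1},
    {"linear":[0,0,3],"turn":0,"grip":1},
  ],
)

```text
clock: 37.78
tcp_pos: [0.6061, -0.0111, 0.0785]
tool_rot: [3.141, -0.001, 0.001]
force: [-2.8, 0.3, 6.2]
gripper_width: 0.0353
grasp_force: 61.6
```

Request:
arm_command(
  rows=[
    {"linear":[0,0,0],"turn":0,"grip":0.25},
    {"linear":[0,0,0],"turn":0,"grip":0.25},
    {"linear":[0,0,0],"turn":0,"grip":0.25},
    {"linear":[0,0,0],"turn":0,"grip":0.25},
    {"linear":[0,0,-40],"turn":0,"grip":0.25},
    {"linear":[0,0,-90],"turn":0,"grip":0.25},
    {"linear":[0,0,-100],"turn":0,"grip":1},
    {"linear":[0,0,-100],"turn":0,"grip":1},
    {"linear":[0,0,-100],"turn":0,"grip":1},
  ],
)

```text
clock: 38.9
tcp_pos: [0.6044, -0.0108, 0.175]
tool_rot: [-3.141, 0.003, 0.001]
force: [-0.6, -0.5, 0.3]
gripper_width: 0.0094
grasp_force: 0.0
```

Run:
```python
from fit import *
from w import rows
fit((.605,.075),.08,.14,r=.035,names=("side",))
fit((.605,-.01),.08,.14,r=.035,names=("side",))
im,_=robot.get_image("side"); cv2.imwrite("pics/e.png",cv2.resize(im[90:330,170:370],(500,600),interpolation=cv2.INTER_CUBIC))
rows((.458,.005,.178,0),(.458,.005,.075,0))
```

```text
side (0.605, 0.075) ztop 0.1113 rect [603.8  80.7] [29.3 48.6] 86.0 n 92
side (0.605, -0.01) ztop 0.111 rect [604.6  -7.7] [49.  24.2] 1.7 n 86
clock 39.0 at [ 0.6046 -0.0108  0.1753] yaw 0.0 w -0.0
(0.458, 0.005, 0.178, 0) linear [-146.6  -15.9   -2.3] turn 0.0
(0.458, 0.005, 0.075, 0) linear [-146.3  -15.8  100.7] turn 0.0
```

View pics/e.png

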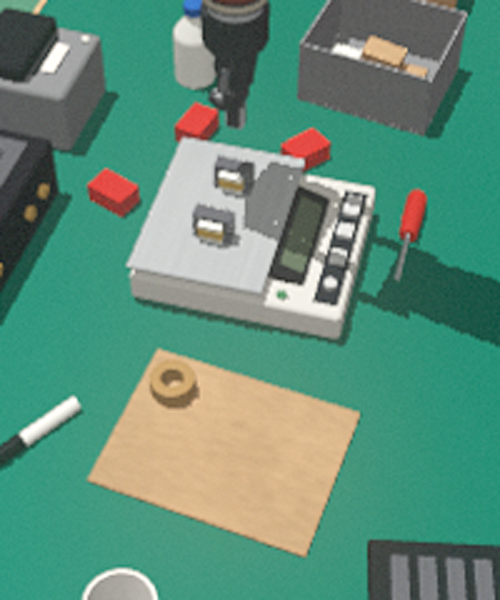

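The side crop shows both transformers upright on the platform at (213,225) and (233,175). The pad holds only the tape roll, and the scraps are in the bin. Now I press count at (.458,.005).

Request:
arm_command(
  rows=[
    {"linear":[-146,-16,0],"turn":0,"grip":1},
    {"linear":[-146,-16,0],"turn":0,"grip":1},
    {"linear":[-146,-16,0],"turn":0,"grip":1},
    {"linear":[-146,-16,0],"turn":0,"grip":1},
    {"linear":[-146,-16,50],"turn":0,"grip":1},
    {"linear":[-146,-16,95],"turn":0,"grip":1},
    {"linear":[-146,-16,101],"turn":0,"grip":1},
    {"linear":[-146,-16,101],"turn":0,"grip":1},
    {"linear":[-146,-16,101],"turn":0,"grip":1},
  ],
)

```text
clock: 40.17
tcp_pos: [0.4616, 0.0047, 0.0786]
tool_rot: [3.141, -0.004, 0.001]
force: [0.5, 1.0, 0.6]
gripper_width: -0.0003
grasp_force: 0.0
```

Request:
arm_command(
  rows=[
    {"linear":[-2,0,12],"turn":0,"grip":1},
    {"linear":[-2,0,18],"turn":0,"grip":1},
    {"linear":[-2,0,21],"turn":0,"grip":1},
    {"linear":[-2,0,21],"turn":0,"grip":1},
    {"linear":[-2,0,21],"turn":0,"grip":1},
  ],
)

```text
clock: 40.8
tcp_pos: [0.4577, 0.005, 0.0555]
tool_rot: [-3.142, -0.0, 0.001]
force: [-1.0, 1.0, 1.9]
gripper_width: -0.0002
grasp_force: 0.8
```

Request:
arm_command(
  rows=[
    {"linear":[0,0,2],"turn":0,"grip":1},
    {"linear":[0,0,3],"turn":0,"grip":1},
    {"linear":[0,0,4],"turn":0,"grip":1},
    {"linear":[0,0,4],"turn":0,"grip":1},
    {"linear":[0,0,4],"turn":0,"grip":1},
  ],
)

```text
clock: 41.42
tcp_pos: [0.458, 0.0049, 0.0516]
tool_rot: [3.142, -0.001, 0.0]
force: [0.2, 0.9, 4.3]
gripper_width: -0.0001
grasp_force: 2.2
```

Request:
arm_command(
  rows=[
    {"linear":[0,0,-10],"turn":0,"grip":1},
    {"linear":[0,0,-30],"turn":0,"grip":1},
    {"linear":[0,0,-30],"turn":0,"grip":1},
    {"linear":[1,43,-30],"turn":0,"grip":1},
    {"linear":[1,43,-30],"turn":0,"grip":1},
    {"linear":[1,43,-30],"turn":0,"grip":1},
    {"linear":[1,43,-15],"turn":0,"grip":1},
    {"linear":[1,43,-6],"turn":0,"grip":1},
    {"linear":[1,43,-3],"turn":0,"grip":1},
    {"linear":[1,43,-2],"turn":0,"grip":1},
    {"linear":[1,43,-2],"turn":0,"grip":1},
  ],
)

```text
clock: 42.8
tcp_pos: [0.4586, -0.0378, 0.0535]
tool_rot: [-3.141, 0.0, 0.001]
force: [-2.0, 1.1, 4.2]
gripper_width: 0.0
grasp_force: 1.5
```

Request:
arm_command(
  rows=[
    {"linear":[0,0,1],"turn":0,"grip":1},
    {"linear":[0,0,2],"turn":0,"grip":1},
    {"linear":[0,0,2],"turn":0,"grip":1},
    {"linear":[0,0,2],"turn":0,"grip":1},
  ],
)

```text
clock: 43.3
tcp_pos: [0.4589, -0.038, 0.0516]
tool_rot: [-3.142, -0.001, 0.001]
force: [-1.3, 1.8, 4.0]
gripper_width: -0.0003
grasp_force: 2.2
```

Request:
arm_command(
  rows=[
    {"linear":[0,0,-10],"turn":0,"grip":1},
    {"linear":[0,0,-60],"turn":0,"grip":1},
    {"linear":[0,0,-120],"turn":0,"grip":1},
    {"linear":[0,0,-150],"turn":0,"grip":1},
    {"linear":[0,0,-150],"turn":0,"grip":1},
    {"linear":[0,0,-150],"turn":0,"grip":1},
    {"linear":[0,0,-150],"turn":0,"grip":1},
  ],
)

```text
clock: 44.18
tcp_pos: [0.4575, -0.0378, 0.1991]
tool_rot: [-3.141, 0.004, 0.0]
force: [0.3, -0.4, 0.1]
gripper_width: -0.0
grasp_force: 0.0
```

Run:
```python
from h import *
im,_=robot.get_image("side"); cv2.imwrite("pics/f.png",cv2.resize(im[80:330,150:400],(600,600),interpolation=cv2.INTER_CUBIC))
```

```text
(no output)
```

View pics/f.png

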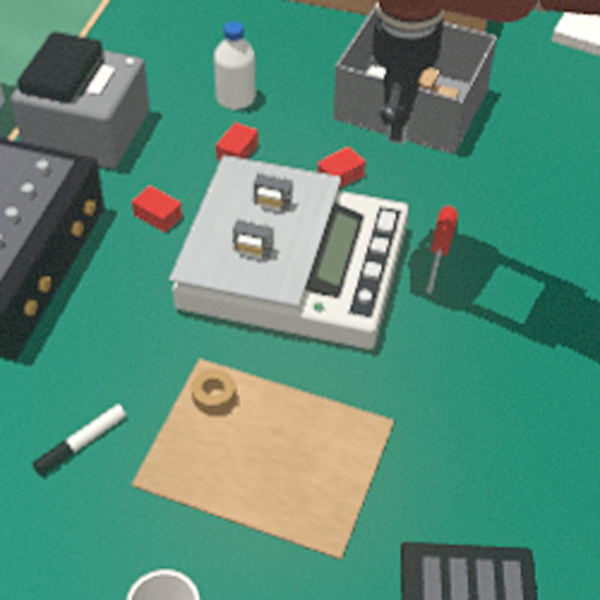

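The picture shows both transformers at (253,240) and (272,193), the scraps in the bin around (415,80), and the bystanders untouched. Handing in.

```bash
python3 -c "
from cell import robot
print(robot.finish_job())"
```

```text
the job is handed in; nothing more can be done
None
```

The job is handed in: all three scraps present are in the bin, zero was pressed on the empty platform, both transformers present stand released on it, and count then print were pressed after that, at about 44 s of 208 s; no verdict came back.

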